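# Brake lever check on a scooter handlebar

## Task

Check the scooter's brake lever, the long one: with the outside of your fingers press it in towards the handlebar until it stops, let it spring all the way back out, then press it to its stop again and keep it held there, so that the gap to the bar can be measured. Only push the lever, without forcing it: do not pinch it or hold the bar, leave the short throttle paddle alone, and leave the loose things on the bench where they are. The program finishes while still holding the lever in.

Things in the scene. Friction and masses are not known exactly. Their poses are not given: they have to be found in the camera images.
- brake_stand: fixed, bolted-down bench stand with a handlebar stub and the long BRAKE lever. Grey base plate 100 x 160 x 12 mm, two aluminium uprights. Origin: centre of the base's underside. x runs level, square to the bar, from the lever side to the bar; y along the bar; z up. The lever is on the -x side, roughly towards the robot (turned up to 0.35 rad either way)
- brake_bar: level handlebar stub, axis 130 mm above the bench, axes as the stand, origin at its middle: black rubber grip 32 mm in diameter from y = -125 to 0 mm, then bare tube 22 mm in diameter to +120 mm; aluminium clamp and perch at y = 55 mm carry the lever's pivot, 34 mm out from the bar's axis. Nothing rises over 17 mm above the axis
- brake_press (a point): where to press: middle of the outer face of the brake lever's blade, 85 mm from the pivot, 130 mm above the bench. Axes turn with the lever: +x = direction to push (level, towards the bar), y along the blade to the pivot, z up. Aluminium blade 12 mm thick, 22 mm tall (119 to 141 mm above the bench), from the pivot at y = +85 mm to a 22 mm ball end at y = -34 mm
- brake_lever (a joint): brake lever angle in rad about its upright pivot: 0 = let go, out; 0.28 = in at its stop, nearly parallel to the bar with about 20 mm of air left to the grip. Growing = turning anticlockwise from above; the pressing place moves 24 mm. A spring pushes it out: at the pressing place 4 N starts it, 8 N just before the stop; the stop is hard
- throttle_stand: the other stand, same base, uprights and bar height, turned on its own; it carries a thumb throttle with a SHORT 49 mm black paddle in place of the long lever. Left and right place of the two stands vary. Same axes. Not part of the job
- throttle_lever (a joint): angle of the short throttle paddle in rad, 0 = let go, 0.5 = fully in. Leave it at 0
- cable_stop: loose knurled steel cable stop, 22 mm across and 28 mm tall, standing on the brake stand's base plate between the uprights; origin at its underside. Bystander: leave it
- screw_jar: loose capped jar of screws, 40 mm across, 55 mm tall, standing near the middle line of the bench; origin at its underside. Bystander: leave it
- tape_roll: loose black roll of tape lying flat, 84 mm across, 19 mm high; origin at the centre of its underside. Bystander: leave it
- screwdriver: loose screwdriver lying on the bench at the left, its own x axis along its shaft. Bystander: leave it
- spare_grip: loose spare rubber grip lying on the bench at the right, 125 mm long, 31 mm high; origin at the centre of its underside. Bystander: leave it
- flux_tin: loose metal tin, 68 mm across, 45 mm tall, standing at the left; origin at its underside. Bystander: leave it
- multimeter: loose grey meter lying flat at the right, 75 x 150 x 34 mm; origin at the centre of its underside. Bystander: leave it

How it is judged:
On the way, in this order (a step that is already met when the one before it is completed fails the run):
1. the brake lever is pressed in to its stop (over 0.25 rad) by the fingers (value of joint brake_lever above 0.25 rad and contact force between the fingers and brake_lever above 2 N), for 0.2 s.
2. it is let go and springs all the way out (under 0.03 rad, fingers off it) (value of joint brake_lever below 0.03 rad and contact force between the fingers and brake_lever below 0.5 N), for 0.1 s.
At the end, for the whole second after the job is handed in: After one full press and release, the brake lever is pressed in again and held still at its stop (over 0.25 of 0.28 rad) by the outside of the fingers with 2 to 50 N, the bar is not leaned on, the throttle paddle is let alone (under 0.08 rad) and every loose thing is within 25 mm of where it was (all of step 1 and contact force between the fingers and brake_lever below 50 N and x of the grasp point in the frame of brake_press below 0.004 m and velocity of joint brake_lever between -0.1 and 0.1 rad/s and contact force between the arm and brake_bar below 4 N and value of joint throttle_lever below 0.08 rad and distance of each of cable_stop, screw_jar, tape_roll, screwdriver, spare_grip, flux_tin, multimeter from where it was at the start of the episode below 0.025 m); the arm keeps its last pose, push and grip.
It fails at once if the short throttle paddle is moved (over 0.08 rad) (value of joint throttle_lever above 0.08 rad).
It fails at once if the lever is moved while it sits between the fingers (the grasp point is inside the blade or past it instead of outside its outer face) (contact force between the fingers and brake_lever above 1 N and value of joint brake_lever above 0.03 rad and x of the grasp point in the frame of brake_press above 0.004 m).
It fails at once if the handlebar itself is gripped or leaned on (over 4 N) (contact force between the arm and brake_bar above 4 N).
It fails at once if the lever is forced: pressed with more than 50 N (contact force between the fingers and brake_lever above 50 N).
It fails at once if a loose thing on the bench is lifted or pushed about (moved over 25 mm) (distance of any of cable_stop, screw_jar, tape_roll, screwdriver, spare_grip, flux_tin, multimeter from where it was at the start of the episode above 0.025 m).
It also fails if it takes over 45 s, if anything falls off the work surface, if the arm or the gripper's body presses on something with over 40 N, if the wrist force passes 120 N, or if a joint passes its speed limit or range.

## Robot

A 6-joint arm with a two-finger parallel gripper is mounted at the origin on the work surface. World frame = base frame: x ahead of the robot, y to its left, z up, the work surface at z = 0. Lengths are in m, angles in rad, forces in N, time in s.
With the tool pointing down it reaches from about 0.375 to 0.9 m from the base axis. Payload 3.1 kg.
Tool frame: the origin (TCP) lies at the centre of the arm's flange, where the gripper is bolted on; the fingertips stand 182 mm ahead of it and the grasp point (between the pads) lies 164 mm ahead of it; z points along the fingers, y is the line along which they close (so a half turn about z gives the same grasp; the last joint's range is limited). The gripper opens to 87 mm and grips with 3 to 60 N. Pads are 19 mm wide; open, the fingers measure 117 mm over their backs; the gripper's body (75 mm by 190 mm) begins 51 mm behind the grasp point.
Start: joints at [-1.359, 0.527, 1.433, -0, 1.181, -0.178], TCP at [0.238, -0.578, 0.405] pointing down, gripper open.
Joint ranges: [-3.08, 3.08], [-0.75, 2.2], [0.22, 2.44], [-1.43, 4.57], [0, 2.65], [-2.85, 2.85]. Speed limits (rad/s): [2.79, 2.79, 3.14, 3.14, 3.14, 3.14].

## Interface

Orientations are given as a unit quaternion [x, y, z, w].
In Python, from rig import * gives the robot as it stands.
- The arm moves only by the tool move_arm, never from a script. Its argument "commands" is a list that holds one entry, the list of rows, each a list of 6 numbers: the shift along the tool's x, y, z in units of 40 mm (1.0 is 40 mm), then the turn, a rotation vector about the tool's x, y, z in rad. A call has 1 to 12 rows; each row is the pose to reach, as a shift and turn from the pose commanded when the call began, along the tool's axes at that moment; what a row does not reach only later rows make up. A row lasts 1/8 s, in which the tool goes at most 62.5 mm and 10.7 degrees, less where a joint would pass 70% of its speed; a pose out of reach is approached as far as the arm can. A call with a gripper value outside its range is refused whole. "claw" is the closure, from -1 (fully open) to 1 (shut), so that 0 is half open, set as the call begins (left out, the last holds). The fingers move at their own pace and stop on an object; "squeeze" is the grip in N (left out, the last holds). Time passes only in rows, so rows that repeat a pose let the fingers close. It gives the time, the measured TCP pose, the force, the opening and the grip force at its end, in the units of the state.
- get_obs(): the state, without advancing time (a new reading comes with each control period).
- camera(name): name is "scene" or "top"; returns a dict with "pixels" (420x560x3 uint8, blue, green, red), "range_z" (420x560 float32, m along the optical axis (not along the pixel's ray), 0 where there is no reading), "camera_matrix" (3x3 intrinsics, pixels), "extrinsics" (4x4, takes a point from world to camera coordinates). Camera axes: x right, y up, looking along -z (the intrinsics and any distortion apply to the point x, -y, -z); pixel columns grow to the right and rows downward; lengths in m; the calibration is good to about 2 mm. A picture is of the moment at which its call begins.
- hand_in(): hands the job in; it is judged then, once.
The state is a dict: "time": time; "q": joint angles; "joint_velocities": joint speeds; "joint_torque": joint torques, N m; "position": TCP position; "tool_rot": TCP orientation; "ft_force": force on the tool from outside, world axes, zero at the start; "moment": the same for the moment, N m; "grip_width": finger opening in m; "grip_force": force on a finger pad.
Only numpy, scipy, OpenCV 4.12 (cv2) and the standard library are available. Lean on these libraries where they do the work, as an engineer would, in place of code of your own. Each camera call takes 0.05 s, during which the arm holds its last target. There are 200 camera calls.

## Working session

There is one attempt and no reset: what is moved stays moved. The work goes in short steps, Python scripts to look and compute and a tool call to move; the robot and the scene stay as the last step left them, time stands still between calls to the robot, and variables do not carry over. Pictures are saved under pics/ and viewed, at most 10 in all, crops included, and the job is handed in when it is done.

Besides the shell and the picture viewer there is one more tool, called after "Request:" by a JSON object that holds its "name" and its "arguments". move_arm: Moves the arm, as the interface text tells. Its arguments: {"type":"object","properties":{"commands":{"type":"array","items":{"type":"array","items":{"type":"array","items":{"type":"number"}}}},"claw":{"type":"number"},"squeeze":{"type":"number"}},"required":["commands"]}

```bash
mkdir -p pics
cat > h.py <<'E'
from rig import *
import numpy as np, cv2
from scipy.spatial.transform import Rotation as R
def world(c):
    K=c["camera_matrix"];E=np.array(c["extrinsics"]);z=c["range_z"]
    v,u=np.mgrid[:420,:560]
    p=np.stack([(u-K[0][2])/K[0][0]*z,-(v-K[1][2])/K[1][1]*z,-z],-1)
    w=(p-E[:3,3])@E[:3,:3]
    w[z==0]=np.nan
    return w
E
python3 - <<'E'
from h import *
a=camera("top");b=camera("scene")
cv2.imwrite("pics/top.png",a["pixels"]);cv2.imwrite("pics/scene.png",b["pixels"])
np.save("top.npy",world(a));np.save("scene.npy",world(b));np.save("topimg.npy",a["pixels"])
o=get_obs();print(o)
E
```

```text
{'time': 0.1, 'q': array([-1.35849983e+00,  5.28370616e-01,  1.43373188e+00, -2.50459857e-05,
        1.18141605e+00, -1.78532671e-01]), 'joint_velocities': array([ 0.00156075, -0.00161451, -0.00376067,  0.00104647,  0.0018808 ,
        0.00042322]), 'joint_torque': array([-6.97926152e-04, -4.40986061e+01, -1.77149552e+01,  6.33530156e-02,
        5.33609244e-02, -3.65283518e-05]), 'position': array([ 0.23803929, -0.57757455,  0.4038842 ]), 'tool_rot': array([ 9.80965872e-01,  1.94177831e-01, -2.78349970e-05, -9.62616374e-04]), 'ft_force': array([0.50150965, 0.67425156, 0.42128613]), 'moment': array([-0.02478696, -0.00098777, -0.01659726]), 'grip_force': 0.0, 'grip_width': 0.08706277598054525}
```

View pics/top.png

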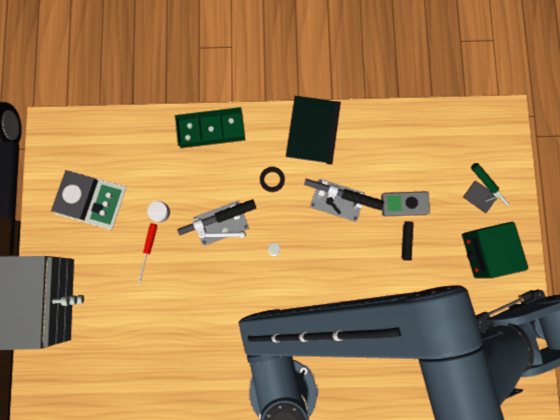

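View pics/scene.png

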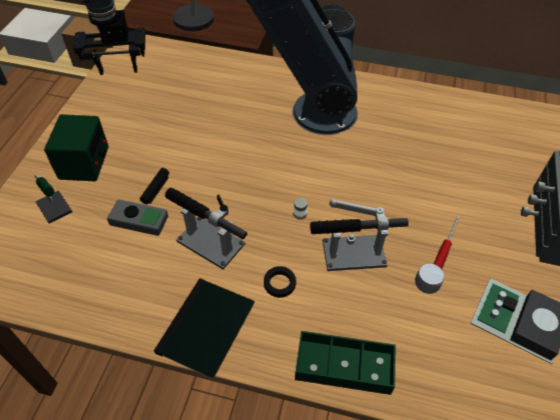

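The brake stand is the left one in the top view, at about (220,222). Its bright lever runs from the perch at (200,229) to the ball end at (243,235), and the grip points right. Next I'll measure the bar and lever from the depth points.

Run:
```python
from h import *
w=np.load("top.npy");im=np.load("topimg.npy");s=np.load("scene.npy");ims=cv2.imread("pics/scene.png")
def box(P,I,x0,x1,y0,y1):
    return P[y0:y1,x0:x1].reshape(-1,3),I[y0:y1,x0:x1].reshape(-1,3).astype(int)
def line(p,n):
    c=np.median(p,0);d=cv2.fitLine(p[:,:2].astype(np.float32),cv2.DIST_HUBER,0,.01,.01).ravel()
    t=(p[:,:2]-d[2:])@d[:2]
    print(n,len(p),"ctr",d[2:].round(4),"ang",np.degrees(np.arctan2(d[1],d[0])).round(2),"ends",(d[2:]+d[:2]*t.min()).round(3),(d[2:]+d[:2]*t.max()).round(3),"z",np.percentile(p[:,2],[5,50,95]).round(3))
for n,P,I,b in(("top",w,im,(170,262,195,245)),("scene",s,ims,(305,412,195,240))):
    p,c=box(P,I,*b);v=c.max(1)
    high=(p[:,2]>.115)&(p[:,2]<.16)
    line(p[high&(v<60)],n+" dark")
    line(p[high&(v>150)],n+" bright")
    print(n,high.sum())
p,c=box(w,im,200,250,225,245);m=(p[:,2]>.12)&(c.max(1)>130);line(p[m],"lever top")
p,c=box(s,ims,325,375,195,218);m=(p[:,2]>.11)&(p[:,2]<.16)&(c.max(1)>130);line(p[m],"lever scene")
p,c=box(w,im,262,288,238,260);m=p[:,2]>.03;print("jar",np.median(p[m],0))
big=cv2.resize(im[190:265,165:295],None,fx=6,fy=6,interpolation=cv2.INTER_CUBIC);cv2.imwrite("pics/c.png",big)
```

```text
top dark 404 ctr [0.5501 0.1403] ang -73.09 ends [0.502 0.299] [0.57  0.075] z [0.137 0.144 0.15 ]
top bright 361 ctr [0.4917 0.2275] ang 83.12 ends [0.475 0.085] [0.501 0.306] z [0.119 0.141 0.148]
top 1041
scene dark 1005 ctr [0.5427 0.1795] ang -71.52 ends [0.501 0.303] [0.578 0.073] z [0.126 0.138 0.147]
scene bright 218 ctr [0.4877 0.1771] ang 77.92 ends [0.473 0.107] [0.507 0.266] z [0.118 0.141 0.146]
scene 1605
lever top 239 ctr [0.4819 0.1826] ang 86.28 ends [0.477 0.103] [0.486 0.238] z [0.131 0.141 0.146]
lever scene 109 ctr [0.4819 0.1564] ang 89.36 ends [0.481 0.105] [0.483 0.215] z [0.137 0.14  0.144]
jar [0.44010007 0.02164055 0.05440085]
```

View pics/c.png

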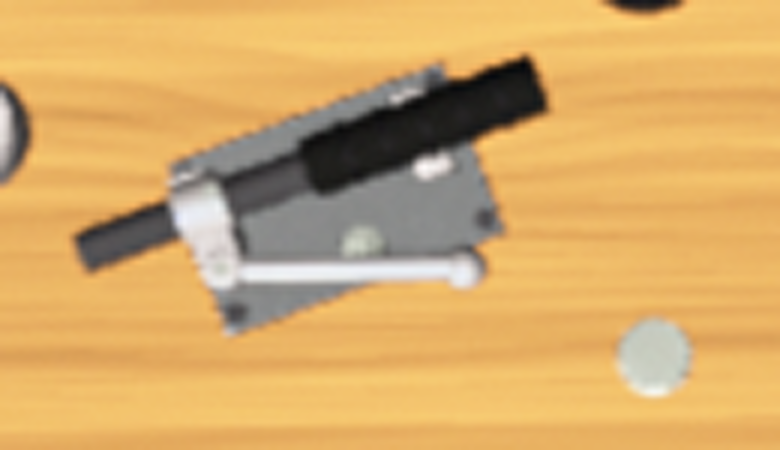

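The brake bar's yaw is about 0.31 rad. The released blade lies almost along world y, with its outer face near x 0.476. That puts the pivot near (0.490, 0.229) and the press point near (0.476, 0.144, 0.130). I'll close the fingers, swing over at height and push with their flank.

Request:
{"name": "move_arm", "arguments": {"commands": [[[8.5, -6.7, 0, 0, 0, 0.11], [8.5, -6.7, 0, 0, 0, 0.11], [8.5, -6.7, 0, 0, 0, 0.11], [8.5, -6.7, 0, 0, 0, 0.11], [8.5, -6.7, 0, 0, 0, 0.11], [8.5, -6.7, 0, 0, 0, 0.11], [8.5, -6.7, 0, 0, 0, 0.11], [8.5, -6.7, 0, 0, 0, 0.11], [8.5, -6.7, 0, 0, 0, 0.11], [8.5, -6.7, 0, 0, 0, 0.11]]], "claw": 1, "squeeze": 5}}

```text
time: 1.35
position: [0.45, -0.2017, 0.4046]
tool_rot: [0.99, 0.139, -0.0, 0.0]
ft_force: [0.6, -0.4, 0.4]
grip_width: 0.0015
grip_force: 0.0
```

Request:
{"name": "move_arm", "arguments": {"commands": [[[2.25, -8.35, 0, 0, 0, 0], [2.25, -8.35, 0, 0, 0, 0], [2.25, -8.35, 0, 0, 0, 0], [2.25, -8.35, 0, 0, 0, 0], [2.25, -8.35, 0, 0, 0, 0], [2.25, -8.35, 0, 0, 0, 0], [2.25, -8.35, 0, 0, 0, 0], [2.25, -8.35, 0, 0, 0, 0], [2.25, -8.35, 2.0, 0, 0, 0], [2.25, -8.35, 2.0, 0, 0, 0], [2.25, -8.35, 2.0, 0, 0, 0]]]}}

```text
time: 2.72
position: [0.4443, 0.1436, 0.3235]
tool_rot: [0.99, 0.138, -0.002, -0.0]
ft_force: [0.7, 0.7, 0.0]
grip_width: 0.0007
grip_force: 0.0
```

Run:
```python
from h import *
b=camera("scene");I=b["pixels"]
cv2.imwrite("pics/s2.png",cv2.resize(I[130:290,270:470],None,fx=3.5,fy=3.5,interpolation=cv2.INTER_CUBIC))
o=get_obs();print(o["position"],o["ft_force"],o["q"])
```

```text
[0.44480944 0.14386277 0.32454373] [-0.01856111 -0.07345258 -0.16092449] [ 7.31275688e-02  4.48947580e-01  1.89951442e+00 -2.34016609e-04
  7.94130926e-01  1.36603692e+00]
```

View pics/s2.png

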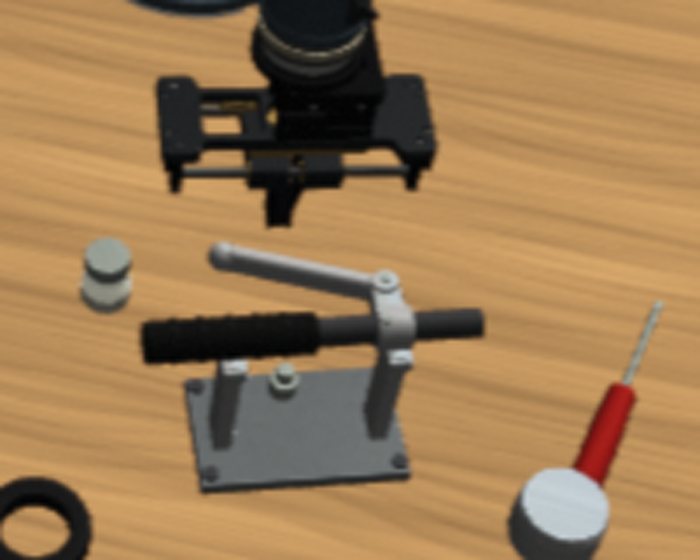

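The closed fingers stand on the robot side of the lever (tips at about (280,222) in the crop) and are clear of it. Now I'll lower them and creep in.

Request:
{"name": "move_arm", "arguments": {"commands": [[[0, 0, 0.3, 0, 0, 0], [0, 0, 0.6, 0, 0, 0], [0, 0, 0.6, 0, 0, 0], [0.2, 0.03, 0.6, 0, 0, 0], [0.4, 0.06, 0.6, 0, 0, 0], [0.6, 0.09, 0.6, 0, 0, 0], [0.7, 0.1, 0.6, 0, 0, 0], [0.7, 0.1, 0.6, 0, 0, 0], [0.7, 0.1, 0.6, 0, 0, 0]]]}}

```text
time: 3.9
position: [0.4708, 0.1489, 0.3004]
tool_rot: [0.99, 0.14, -0.003, 0.0]
ft_force: [-4.8, -2.6, 2.5]
grip_width: 0.0005
grip_force: 2.7
```

Request:
{"name": "move_arm", "arguments": {"commands": [[[0.1, 0.01, 0, 0, 0, 0], [0.2, 0.03, 0, 0, 0, 0], [0.25, 0.03, 0, 0, 0, 0], [0.25, 0.03, 0, 0, 0, 0], [0.25, 0.03, 0, 0, 0, 0]]]}}

```text
time: 4.53
position: [0.4803, 0.15, 0.3002]
tool_rot: [0.99, 0.14, -0.004, 0.001]
ft_force: [-6.5, -6.8, 2.8]
grip_width: 0.0005
grip_force: 3.5
```

Request:
{"name": "move_arm", "arguments": {"commands": [[[0.08, 0.04, 0, 0, 0, 0], [0.15, 0.06, 0, 0, 0, 0], [0.2, 0.07, 0, 0, 0, 0], [0.2, 0.07, 0, 0, 0, 0], [0.2, 0.07, 0, 0, 0, 0]]]}}

```text
time: 5.15
position: [0.488, 0.1505, 0.3002]
tool_rot: [0.99, 0.14, -0.005, -0.0]
ft_force: [-9.1, -0.1, 4.3]
grip_width: 0.0004
grip_force: 3.9
```

Run:
```python
from h import *
b=camera("top");I=b["pixels"];c=camera("scene")["pixels"]
A=cv2.resize(I[190:265,165:295],None,fx=5,fy=5,interpolation=cv2.INTER_CUBIC)
B=cv2.resize(c[150:250,300:420],(650,542))[:,:]
cv2.imwrite("pics/s3.png",cv2.resize(np.vstack([A,B]),None,fx=.65,fy=.65))
o=get_obs();print(o["position"],o["ft_force"])
```

```text
[0.48793362 0.15052671 0.30020295] [-7.44276358 -0.29032078  4.61496093]
```

View pics/s3.png

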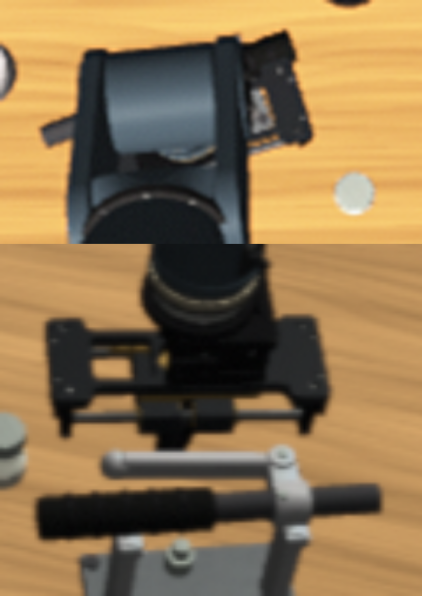

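The lower half shows the lever swung in and nearly parallel to the bar, with the gripper body clear. I'll go on in small steps until the force rises at the stop.

Request:
{"name": "move_arm", "arguments": {"commands": [[[0.05, 0.01, 0, 0, 0, 0], [0.05, 0.01, 0, 0, 0, 0], [0.05, 0.01, 0, 0, 0, 0]]]}}

```text
time: 5.62
position: [0.4896, 0.1508, 0.3001]
tool_rot: [0.99, 0.14, -0.006, -0.001]
ft_force: [-8.5, -0.3, 4.5]
grip_width: 0.0002
grip_force: 4.3
```

Request:
{"name": "move_arm", "arguments": {"commands": [[[0.05, 0.01, 0, 0, 0, 0], [0.05, 0.01, 0, 0, 0, 0], [0.05, 0.01, 0, 0, 0, 0]]]}}

```text
time: 6.0
position: [0.4904, 0.1508, 0.3001]
tool_rot: [0.99, 0.14, -0.008, -0.001]
ft_force: [-11.3, -1.1, 9.0]
grip_width: 0.0004
grip_force: 5.9
```

Request:
{"name": "move_arm", "arguments": {"commands": [[[0.05, 0.01, 0, 0, 0, 0], [0.05, 0.01, 0, 0, 0, 0], [0.05, 0.01, 0, 0, 0, 0]]]}}

```text
time: 6.38
position: [0.4912, 0.151, 0.3]
tool_rot: [0.99, 0.14, -0.01, -0.001]
ft_force: [-14.5, -1.9, 11.2]
grip_width: 0.0006
grip_force: 7.5
```

The force is climbing steadily with little travel, which suggests the stop. I'll check the lever angle.

```bash
cat > lev.py <<'E'
from h import *
c=camera("scene");p=world(c)[180:245,300:420].reshape(-1,3);v=c["pixels"][180:245,300:420].reshape(-1,3).max(1)
def f(m):
    d=cv2.fitLine(p[m][:,:2].astype(np.float32),cv2.DIST_HUBER,0,.01,.01).ravel();return m.sum(),d.round(4),np.degrees(np.arctan2(d[1],d[0])).round(2)%180
z=(p[:,2]>.132)&(p[:,2]<.15)
# bar frame from first measurement
a=np.radians(-71.6+180);y=np.array([np.cos(a),np.sin(a)]);x=np.array([y[1],-y[0]])
q=(p[:,:2]-[.5427,.1795]);X=q@x;Y=q@y
print("lever",f(z&(v>110)&(X<-.022)&(X>-.085)&(Y<.03)&(Y>-.055)))
o=get_obs();print(o["position"],o["ft_force"],o["time"])
E
python3 lev.py
```

```text
lever (np.int64(94), array([ 0.2931, -0.9561,  0.5015,  0.1639], dtype=float32), np.float32(107.05))
[0.49114655 0.15094785 0.30003571] [-14.43548471  -1.42320421  11.81664878] 6.425
```

The lever is at about 107°, up from about 89°, so it is at its stop. Now I'll back off and let it spring out.

Request:
{"name": "move_arm", "arguments": {"commands": [[[-0.3, -0.06, 0, 0, 0, 0], [-0.6, -0.12, 0, 0, 0, 0], [-0.9, -0.18, 0, 0, 0, 0], [-1.2, -0.24, 0, 0, 0, 0], [-1.2, -0.24, 0, 0, 0, 0], [-1.2, -0.24, 0, 0, 0, 0], [-1.2, -0.24, 0, 0, 0, 0]]]}}

```text
time: 7.3
position: [0.4488, 0.1468, 0.3009]
tool_rot: [0.99, 0.14, 0.001, 0.0]
ft_force: [1.0, -1.2, 0.2]
grip_width: 0.001
grip_force: 0.0
```

```bash
python3 lev.py
```

```text
lever (np.int64(99), array([0.0111, 0.9999, 0.4825, 0.1472], dtype=float32), np.float32(89.37))
[0.44866058 0.14677629 0.30081151] [-0.68149656  0.00504688  0.33327117] 7.35
```

The lever is fully out again at 89.4° with the fingers off it. Second press, to the same commanded pose.

Request:
{"name": "move_arm", "arguments": {"commands": [[[0.2, 0.03, 0, 0, 0, 0], [0.4, 0.06, 0, 0, 0, 0], [0.55, 0.08, 0, 0, 0, 0], [0.7, 0.1, 0, 0, 0, 0], [0.85, 0.13, 0, 0, 0, 0], [0.95, 0.17, 0, 0, 0, 0], [1.05, 0.2, 0, 0, 0, 0], [1.1, 0.22, 0, 0, 0, 0], [1.15, 0.23, 0, 0, 0, 0], [1.2, 0.24, 0, 0, 0, 0], [1.2, 0.24, 0, 0, 0, 0], [1.2, 0.24, 0, 0, 0, 0]]]}}

```text
time: 8.85
position: [0.4911, 0.1511, 0.2997]
tool_rot: [0.99, 0.14, -0.01, -0.001]
ft_force: [-14.7, -1.2, 11.5]
grip_width: 0.0005
grip_force: 7.2
```

```bash
python3 lev.py
```

```text
lever (np.int64(92), array([ 0.2948, -0.9556,  0.5045,  0.1524], dtype=float32), np.float32(107.15))
[0.49111519 0.15114507 0.29973548] [-15.54312579  -0.27330763  11.51276024] 8.9
```

```bash
python3 -c "
from rig import *
print(hand_in())"
```

```text
the job is handed in; nothing more can be done
None
```

I pressed the brake lever to its stop, let it spring fully out, then pressed it in again and handed the job in while holding it at the stop with about 15 N of push; the hand-in call returned no verdict.

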